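# Open the strut-lid accessory case and pack the spare objective on its adapter ring

## Task

Lift the lid of the accessory case by its bar until the gas struts carry it and hold it wide open. Then lay the adapter ring flat on the floor of the case's larger compartment, and after that stand the spare microscope objective, same way up as it stands now, centred on top of the ring: set it down gently rather than dropping it, and do not disturb the other things. Leave the lid open.

Things in the scene. Friction and masses are not known exactly. Their poses are not given: they have to be found in the camera images.
- case: Grey plastic case, 160 (x) x 290 (y) x 75 mm shut, fixed. Origin: centre of its underside; x from front (bar) to back (hinge), z up. Lower half 55 mm high, walls 5 mm, flat floor 14 mm above the origin. A divider (5 mm, top at z = 44 mm) at y = +55 mm parts a larger compartment (y -140 to +52, x -75 to +75 mm) from a smaller one at +y. Gas struts run inside both end walls, within 17 mm.
- lid (a joint): Lid angle, rad: 0 shut, 1.68 at its stop (leaning back past upright), growing as the front rises; it turns about the case's y axis through lid_axis. Below the balance point, somewhere between 0.7 and 1.2, it falls shut; above it the struts push it slowly on to the stop and hold it there. Takes under 5 N at the bar if lifted slowly.
- lid_handle (a point): Middle of the lid's steel bar: round, 10 mm thick, 110 mm long along the case's y, axis 55 mm in front of the lid's front face (50 mm free between), end arms at +-55 mm. Moves with the lid on an arc about lid_axis; shut, it is 215 mm in front of and 10 mm above lid_axis (65 mm over the worktop). Gripped lightly the bar turns between the pads, so the tool need not turn with it.
- lid_axis (a point): Point on the lid's hinge line, mid-width, at the case's back edge, 55 mm above the worktop; stays put.
- bay (a point): A convenient spot on the floor of the larger compartment, 45 mm to the -y side of the case's centre, at floor height (14 mm above the worktop); same axes as the case.
- ring: Black adapter ring, 62 mm across, 14 mm high, wall about 8 mm, with a small clamping screw sticking out on its +y side (67 mm over it); lies flat on the worktop at the start. Origin: underside, 2 mm to the -y side of the ring's centre; z up. Can be gripped over 62 mm along its own x axis. 35 g. At the start that axis lies roughly along the robot's left-right.
- ring_center (a point): Centre of the ring, at its underside.
- objective: Spare objective, black barrel 58 mm in diameter (a cylinder to the touch), 48 mm high, 170 to 270 g, standing upright. Origin: centre of its underside, z up. The ring and the objective start one at the left, one at the right of the case. Close behind the left spot stands a fixed computer tower, 0.35 m tall (front at x = 0.49 m, y = 0.21 to 0.37 m from the robot's base): keep clear of it.
- cap_1: Bystander: black eyepiece cap, 36 mm, 12 mm high, in the small compartment. Origin: centre of its underside.
- cap_2: Bystander: second black eyepiece cap, same size, in the small compartment. Origin: centre of its underside.
- puck: Bystander: black resin specimen puck, 31 mm across, 16 mm high, on the worktop at the right. Origin: centre of its underside.
- vial: Bystander: small white-capped vial, 24 mm across, 54 mm high, standing on the worktop at the left. Origin: centre of its underside.
Things that resemble listed ones, but are neither listed nor needed, are in the scene too. Leave any blue look-alike of the ring alone. What is shaped like the objective but red is not meant.

How it is judged:
On the way, in this order (a step that is already met when the one before it is completed fails the run):
1. the lid stands open past 1.5 rad, held by the struts alone (value of joint lid above 1.5 rad and contact force between lid and the arm below 0.1 N and contact force between lid and the fingers below 0.1 N), for 0.3 s.
2. the ring lies flat on the floor of the larger compartment, let go (x of ring_center in the frame of case between -0.047 and 0.047 m and y of ring_center in the frame of case between -0.115 and 0.025 m and z of ring_center in the frame of case between 0.01 and 0.018 m and angle between ring's own z axis and vertical below 0.1 rad and contact force between ring and the fingers below 0.1 N), for 0.3 s.
At the end, for the whole second after the job is handed in: The lid stands open beyond 1.5 rad on its struts; the ring lies flat (within 0.1 rad) on the floor of the larger compartment; the objective stands upright (within 0.1 rad) on the ring, its axis within 10 mm of the ring's centre; all released and at rest (value of joint lid above 1.5 rad and x of ring_center in the frame of case between -0.047 and 0.047 m and y of ring_center in the frame of case between -0.115 and 0.025 m and z of ring_center in the frame of case between 0.01 and 0.018 m and angle between each of ring, objective's own z axis and vertical below 0.1 rad and horizontal distance between objective and ring_center below 0.01 m and z of objective in the frame of case between 0.024 and 0.032 m and linear speed of each of objective, ring below 0.02 m/s); the robot touches nothing.
It fails at once if the objective is dropped or rammed onto the ring (over 40 N) (contact force between objective and ring above 40 N).
It fails at once if the objective is let fall onto the ring or case floor (moves faster than 0.45 m/s just above them) (linear speed of objective above 0.45 m/s and z of objective in the frame of case between 0.005 and 0.04 m and horizontal distance between objective and case below 0.13 m and horizontal distance between objective and bay below 0.08 m).
It fails at once if a bystander (an eyepiece cap, the puck or the vial) is moved over 30 mm (distance of any of cap_1, cap_2, puck, vial from where it was at the start of the episode above 0.03 m).
It also fails if it takes over 72 s, if anything falls off the work surface, if the arm or the gripper's body presses on something with over 40 N, if the wrist force passes 120 N, or if a joint passes its speed limit or range.

## Robot

A 7-joint arm with a two-finger parallel gripper is mounted at the origin on a cart in front of the work surface, level with it; the furniture and walls round the work are solid. World frame = base frame: x ahead of the robot, y to its left, z up, the work surface at z = 0. Lengths are in m, angles in rad, forces in N, time in s.
With the tool pointing down it reaches from about 0.425 to 1.025 m from the base axis. Payload 9.4 kg.
Tool frame: the origin (TCP) lies at the very end of the fingers, on their centre line; the grasp point (between the pads) lies 19 mm behind it; z points along the fingers, y is the line along which they close (so a half turn about z gives the same grasp; the last joint's range is limited). The gripper opens to 93 mm and grips with 3 to 60 N. Pads are 15 mm wide; open, the fingers measure 128 mm over their backs; the gripper's body (75 mm by 188 mm) begins 65 mm behind the grasp point.
Start: joints at [-1.259, 0.599, -0.003, 1.599, 0.002, 0.943, -0.08], TCP at [0.275, 0.671, 0.219] pointing down, gripper open.
Joint ranges: [-2.57, 2.57], [-0.35, 1.97], [-1.29, 1.29], [0.11, 2.56], [-1.05, 4.19], [0.11, 1.86], [-2.63, 2.63]. Speed limits (rad/s): [2.22, 2.22, 3.01, 3.01, 3.14, 3.14, 3.14].

## Interface

Orientations are given as a rotation vector (axis times angle).
In Python, from workcell import ctrl gives the robot as it stands. The module is installed in compiled form; this text tells all that it offers.
- The arm moves only by the tool jog_arm, never from a script. Its argument "steps" is a list of rows, each a list of 3 entries, a list of its own where there are three numbers: the shift along the world's x, y, z in m, then the turn, a rotation vector about the world's x, y, z in degrees, then the finger opening in m, from 0 to 0.093. A call has 1 to 8 rows; each row is the pose to reach, as a shift and turn from the pose commanded when the call began; what a row does not reach only later rows make up. A row lasts 1/8 s, in which the tool goes at most 62.5 mm and 10.7 degrees, less where a joint would pass 70% of its speed; a pose out of reach is approached as far as the arm can. A call with a gripper value outside its range is refused whole. The fingers move at their own pace and stop on an object; "grip_force" is the grip in N (left out, the last holds). Time passes only in rows, so rows that repeat a pose let the fingers close. It gives the time, the measured TCP pose, the force, the opening and the grip force at its end, in the units of the state.
- ctrl.read_state(): the state, without advancing time (a new reading comes with each control period).
- ctrl.grab_frame(name): name is "side" or "top"; returns (picture, depth): 400x640x3 uint8, red, green, blue; 400x640 float32, m along the optical axis (not along the pixel's ray), 0 where there is no reading.
- ctrl.camera_model(name): a dict with "intrinsics" (3x3 intrinsics, pixels), "distortion" ([k1, k2, p1, p2, k3] as OpenCV has them; the pictures are not rectified), "R" (3x3) and "t" (3): a world point X has camera coordinates R X + t. Camera axes: x right, y down, z forward; pixel columns grow to the right and rows downward; lengths in m; the calibration is good to about 2 mm. A picture is of the moment at which its call begins. camera_model takes no time and is no camera call.
- ctrl.finish_job(): hands the job in; it is judged then, once.
Trained networks look in the newest picture that a camera, given by its name, has taken for a name from the list of things; names that differ only in an ending like _2 or _b are one class to them, and where a whole thing is asked for, a point or a joint stands for the part that bears it (a point fixed in the world has none). Each returns a list of dicts, best first, with "score" (0 to 1); they miss things now and then, are a little off and sometimes report something else, mostly with a low value. They report only what shows in the picture. A call takes as long as a camera call. They do not tell look-alikes from the thing itself.
- ctrl.masks_of(target, camera): "pixels" (400x640 bool, what is visible of it) and "extent" ([left, top, width, height] in pixels, round what is visible of it).
- ctrl.landmark_of(target, camera): "uv" ([column, row] in pixels: a listed point, or the origin of a listed thing).
The state is a dict: "time_s": time; "q": joint angles; "joint_velocities": joint speeds; "effort": joint torques, N m; "ee_pos": TCP position; "orientation": TCP orientation; "force": force on the tool from outside, world axes, zero at the start; "wrist_torque": the same for the moment, N m; "gripper_width": opening from 0.0 (shut) to 1.0 (fully open); "gripper_force": force on a finger pad.
Only numpy, scipy, OpenCV 4.12 (cv2) and the standard library are available. Lean on these libraries where they do the work, as an engineer would, in place of code of your own. Each camera call takes 0.05 s, during which the arm holds its last target. There are 200 camera calls.

## Working session

There is one attempt and no reset: what is moved stays moved. The work goes in short steps, Python scripts to look and compute and a tool call to move; the robot and the scene stay as the last step left them, time stands still between calls to the robot, and variables do not carry over. Pictures are saved under pics/ and viewed, at most 10 in all, crops included, and the job is handed in when it is done.

Besides the shell and the picture viewer there is one more tool, called as name(argument=value, ...), one argument or row to a line, values as JSON. jog_arm: Moves the arm, as the interface text tells. Its arguments: {"type":"object","properties":{"steps":{"type":"array","items":{"type":"array"}},"grip_force":{"type":"number"}},"required":["steps"]}

```bash
mkdir -p pics; cat > h.py <<'E'
import numpy as np,cv2
from workcell import ctrl
def ray(cam,uv):
    m=ctrl.camera_model(cam);K=np.array(m["intrinsics"]);R=np.array(m["R"]);t=np.array(m["t"])
    p=cv2.undistortPoints(np.array(uv,float).reshape(-1,1,2),K,np.array(m["distortion"],float)).reshape(-1,2)
    d=np.c_[p,np.ones(len(p))]@R
    return -R.T@t,d
def at_z(cam,uv,z):
    c,d=ray(cam,uv); return c+d*((z-c[2])/d[:,2])[:,None]
def at_depth(cam,uv,dep):
    c,d=ray(cam,uv); return c+d*np.array(dep).reshape(-1,1)
def cloud(cam,mask,depth):
    v,u=np.nonzero(mask&(depth>0)); return at_depth(cam,np.c_[u,v],depth[v,u])
E
python3 - <<'E'
from h import *
s=ctrl.read_state();print(s)
for c in("side","top"):
    im,d=ctrl.grab_frame(c);cv2.imwrite(f"pics/{c}0.png",im[:,:,::-1])
    for n in("case","ring","objective","cap_1","puck","vial","lid"):
        for r in ctrl.masks_of(n,c)[:4]:
            if r["score"]<.2: continue
            P=cloud(c,r["pixels"],d)
            print(c,n,round(r["score"],2),r["extent"],im[r["pixels"]].mean(0).round(), P.min(0).round(3) if len(P) else '',P.max(0).round(3) if len(P) else '',np.median(P,0).round(3) if len(P) else '')
    for n in("lid_handle","lid_axis","ring_center","objective","case","bay"):
        for r in ctrl.landmark_of(n,c)[:3]: 
            if r["score"]>.2: print(c,n,round(r["score"],2),r["uv"])
E
```

```text
{'time_s': 0.0, 'q': array([-1.2586652 ,  0.60013694, -0.00254559,  1.60013188,  0.00179169,
        0.9429226 , -0.07978511]), 'joint_velocities': array([-2.06633057e-04,  5.47663080e-04,  2.27470198e-03,  3.85525144e-04,
        2.05500846e-03,  1.31456675e-03, -5.96632321e-05]), 'effort': array([-3.62630735e-04, -7.65074944e+01,  1.49700645e+00, -2.52346051e+01,
       -5.24573133e-02,  1.70454750e-02,  1.58198914e-04]), 'ee_pos': array([0.2746768 , 0.67041071, 0.2177507 ]), 'orientation': array([-6.06792162e-01, -3.08225908e+00,  2.49311938e-03]), 'force': array([ 0.30730687, -0.65161012, -1.2058466 ]), 'wrist_torque': array([-0.05137531, -0.00850331,  0.03764926]), 'gripper_force': 0.0, 'gripper_width': 0.9987469751926475}
side case 0.79 [292.8, 181.2, 89.2, 61.6] [115. 111. 112.] [ 0.443 -0.262 -0.003] [0.747 0.186 0.081] [ 0.552 -0.168  0.072]
side ring 0.75 [347.1, 285.9, 27.1, 19.5] [ 60.  86. 142.] [ 0.391 -0.517 -0.001] [ 0.452 -0.445  0.015] [ 0.418 -0.489  0.009]
side ring 0.58 [341.6, 266.7, 20.6, 15.8] [63. 61. 57.] [ 0.426 -0.422 -0.001] [ 0.486 -0.362  0.016] [ 0.453
[... 1948 characters left out ...]
441.3, 182.3, 8.7, 7.7] [44. 43. 41.] [ 0.56  -0.499  0.004] [ 0.586 -0.472  0.019] [ 0.574 -0.486  0.015]
top puck 0.24 [222.0, 236.8, 16.9, 18.1] [30. 29. 26.] [ 0.358  0.264 -0.003] [0.414 0.328 0.054] [0.385 0.289 0.044]
top vial 0.49 [179.9, 246.8, 12.6, 5.7] [119. 116. 110.] [0.366 0.424 0.009] [0.383 0.441 0.059] [0.374 0.428 0.046]
top lid 0.74 [299.4, 159.6, 85.1, 66.3] [109. 102. 103.] [ 0.442 -0.26  -0.004] [0.681 0.045 0.084] [ 0.577 -0.108  0.075]
top lid_handle 0.87 [340.3, 220.2]
top lid_axis 0.75 [342.2, 161.8]
top ring_center 0.64 [421.9, 220.7]
top ring_center 0.46 [445.7, 226.7]
top objective 0.74 [229.4, 242.9]
top objective 0.64 [268.5, 233.6]
top bay 0.65 [341.3, 159.3]
```

```bash
python3 - <<'E'
from h import *
from scipy.spatial.transform import Rotation as Ro
t=cv2.imread("pics/top0.png");s=cv2.imread("pics/side0.png")
a=cv2.resize(t[140:265,165:465],None,fx=2.66,fy=2.66,interpolation=cv2.INTER_CUBIC)
b=cv2.resize(s[150:310,200:440],None,fx=1.66,fy=1.66,interpolation=cv2.INTER_CUBIC)
b=cv2.copyMakeBorder(b,0,0,0,a.shape[1]-b.shape[1],0)
cv2.imwrite("pics/c0.png",np.vstack([a,b])[:600])
print("handle",at_z("top",[[340.3,220.2]],.065),at_z("side",[[298.5,210.4]],.065))
print("axis",at_z("top",[[342.2,161.8]],.055),at_z("side",[[353.9,202.4]],.055))
print("ringc",at_z("top",[[421.9,220.7]],0),at_z("side",[[353.7,273.3]],0))
print("obj",at_z("top",[[229.4,242.9]],0),at_z("side",[[237,185.1]],0))
for c in("top","side"):
    im,d=ctrl.grab_frame(c)
    vv,uu=np.mgrid[0:400,0:640]
    P=cloud(c,np.ones_like(d,bool),d)
    m=(abs(P[:,2]-.077)<.012)&(P[:,0]>.5)&(P[:,0]<.7)&(abs(P[:,1]+.1)<.2)
    r=cv2.minAreaRect((P[m][:,:2]*1000).astype(np.float32));print(c,"lid rect mm",r)
    # bar
    m=(P[:,2]>.045)&(P[:,2]<.085)&(P[:,0]>.42)&(P[:,0]<.5)&(abs(P[:,1]+.1)<.12)
    Q=P[m];print("bar",len(Q),Q.mean(0).round(4),Q.min(0),Q.max(0))
    if len(Q)>5: print(cv2.fitLine(Q[:,:2].astype(np.float32),cv2.DIST_L1,0,.01,.01).ravel())
    # ring/objective tops
    for n,lo,hi,x,y in(("ring",.006,.025,.455,-.39),("obj",.03,.06,.385,.29),("puck",.008,.03,.575,-.488)):
        m=(P[:,2]>lo)&(P[:,2]<hi)&(np.hypot(P[:,0]-x,P[:,1]-y)<.05)
        Q=P[m]
        if len(Q)>3: print(n,len(Q),cv2.minEnclosingCircle((Q[:,:2]*1000).astype(np.float32)),Q[:,2].max())
st=ctrl.read_state();print(Ro.from_rotvec(st["orientation"]).as_matrix().round(3))
E
```

```text
handle [[ 0.45725242 -0.09979382  0.065     ]] [[ 0.4454907  -0.10535166  0.065     ]]
axis [[ 0.66209185 -0.11484689  0.055     ]] [[ 0.64605836 -0.1257125   0.055     ]]
ringc [[ 0.45096548 -0.3933459   0.        ]] [[ 0.46213618 -0.38926514  0.        ]]
obj [[0.39343093 0.29465322 0.        ]] [[0.39243038 0.30765791 0.        ]]
top lid rect mm ((580.2777099609375, -106.49716186523438), (288.5211181640625, 165.5027313232422), 87.34196472167969)
bar 200 [ 0.4635 -0.1131  0.0678] [ 0.44237569 -0.21732822  0.04777721] [ 0.49973134 -0.04400172  0.07684568]
[ 0.19155031 -0.9814828   0.45708948 -0.10917529]
ring 92 ((449.5605163574219, -384.6415100097656), 42.627723693847656) 0.02028272213367055
obj 189 ((385.7276611328125, 293.3653259277344), 27.310670852661133) 0.05495829164585908
puck 97 ((566.1565551757812, -491.6820373535156), 43.0819206237793) 0.029441228423963572
side lid rect mm ((584.0684204101562, -111.51025390625), (294.2987060546875, 164.19517517089844), 87.92198944091797)
bar 185 [ 0.4689 -0.1276  0.0654] [ 0.44268677 -0.21965521  0.04529512] [ 0.49996863 -0.04673872  0.07635505]
[ 0.2784872  -0.9604399   0.46418956 -0.11454377]
ring 151 ((456.9998474121094, -391.6221618652344), 32.68428039550781) 0.0160914981373258
obj 101 ((387.5691223144531, 285.9231872558594), 25.574018478393555) 0.048960832718721425
puck 205 ((598.5477294921875, -486.9878234863281), 38.353363037109375) 0.029865459189222565
[[-0.925  0.379  0.   ]
 [ 0.379  0.925 -0.   ]
 [-0.    -0.    -1.   ]]
```

View pics/c0.png

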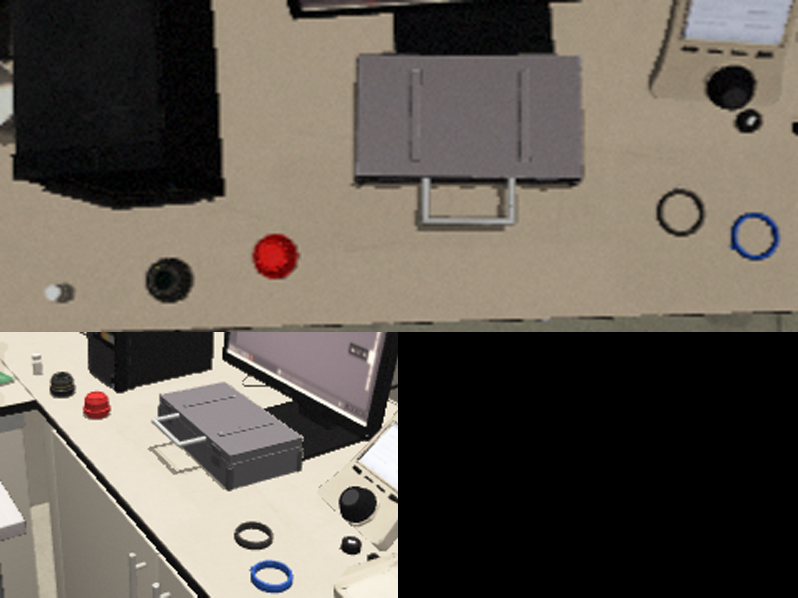

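The picture shows the case at the centre, with the bar at the front (crop 470,222). The black objective is at left (170,280) with the red one beside it (275,257), and the vial is at (58,292). The black ring is at right (680,212), with the blue look-alike at (755,236) and the puck at (748,120).

jog_arm(
  steps=[
    [[0.009,-0.053,0],[0,0,-4],0.05],
    [[0.018,-0.106,0],[0,0,-8],0.05],
    [[0.027,-0.159,0],[0,0,-12],0.05],
    [[0.036,-0.212,0],[0,0,-16],0.05],
    [[0.045,-0.265,0],[0,0,-20],0.05],
    [[0.054,-0.318,0],[0,0,-24],0.05],
    [[0.063,-0.371,0],[0,0,-28],0.05],
    [[0.072,-0.424,0],[0,0,-32],0.05],
  ],
  grip_force=8,
)

```text
time_s: 2.5
ee_pos: [0.3471, 0.2454, 0.2189]
orientation: [1.436, 2.794, 0.002]
force: [1.8, -0.0, 0.0]
gripper_width: 0.538
gripper_force: 0.0
```

jog_arm(
  steps=[
    [[0.03,-0.05,0],[0,0,-5.5],0.05],
    [[0.06,-0.1,0],[0,0,-11],0.05],
    [[0.085,-0.15,0],[0,0,-16.5],0.05],
    [[0.095,-0.2,0],[0,0,-22],0.05],
    [[0.1,-0.25,-0.02],[0,0,-27.5],0.05],
    [[0.1,-0.3,-0.05],[0,0,-33],0.05],
    [[0.1,-0.346,-0.08],[0,0,-38.7],0.05],
    [[0.1,-0.346,-0.08],[0,0,-38.7],0.05],
  ],
)

```text
time_s: 3.5
ee_pos: [0.4457, -0.1026, 0.1373]
orientation: [-2.286, -2.154, 0.004]
force: [0.0, 0.2, 0.0]
gripper_width: 0.533
gripper_force: 0.0
```

jog_arm(
  steps=[
    [[0.003,0,-0.045],[0,0,0],0.05],
    [[0.003,0,-0.08],[0,0,0],0.05],
    [[0.003,0,-0.091],[0,0,0],0.05],
    [[0.003,0,-0.091],[0,0,0],0.03],
    [[0.003,0,-0.091],[0,0,0],0.005],
    [[0.003,0,-0.091],[0,0,0],0.005],
    [[0.003,0,-0.091],[0,0,0],0.005],
  ],
  grip_force=8,
)

```text
time_s: 4.38
ee_pos: [0.4503, -0.099, 0.0483]
orientation: [2.277, 2.163, 0.001]
force: [0.1, 0.1, 0.0]
gripper_width: 0.16
gripper_force: 0.0
```

jog_arm(
  steps=[
    [[0,0,0],[0,0,0],0.005],
    [[0,0,0],[0,0,0],0.005],
  ],
)

```text
time_s: 4.62
ee_pos: [0.4498, -0.099, 0.048]
orientation: [2.278, 2.163, 0.001]
force: [-1.9, 0.2, 7.2]
gripper_width: 0.105
gripper_force: 8.0
```

jog_arm(
  steps=[
    [[0.001,0,0.011],[0,0,0],0.005],
    [[0.002,0,0.021],[0,0,0],0.005],
    [[0.004,0,0.032],[0,0,0],0.005],
    [[0.006,0,0.0425],[0,0,0],0.005],
  ],
)

```text
time_s: 5.12
ee_pos: [0.4559, -0.0993, 0.091]
orientation: [2.278, 2.163, -0.0]
force: [-0.1, -1.6, -2.4]
gripper_width: 0.105
gripper_force: 8.0
```

jog_arm(
  steps=[
    [[0.006,0,0.0205],[0,0,0],0.005],
    [[0.0145,-0.001,0.0405],[0,0,0],0.005],
    [[0.025,-0.001,0.0595],[0,0,0],0.005],
    [[0.037,-0.002,0.077],[0,0,0],0.005],
    [[0.051,-0.0025,0.0935],[0,0,0],0.005],
    [[0.066,-0.003,0.1085],[0,0,0],0.005],
    [[0.083,-0.004,0.122],[0,0,0],0.005],
    [[0.101,-0.005,0.134],[0,0,0],0.005],
  ],
)

```text
time_s: 6.12
ee_pos: [0.5555, -0.1038, 0.2257]
orientation: [-2.277, -2.161, 0.001]
force: [-2.4, 1.2, 1.4]
gripper_width: 0.102
gripper_force: 8.0
```

```bash
python3 - <<'E'
from h import *
for c in("top","side"):
    im,d=ctrl.grab_frame(c);cv2.imwrite(f"pics/{c}1.png",im[:,:,::-1])
    P=cloud(c,np.ones_like(d,bool),d)
    for zl in(.1,.2,.3,.4,.5):
        m=(P[:,2]>zl)&(P[:,2]<zl+.1)&(P[:,0]>.66)&(P[:,0]<1.2)&(abs(P[:,1]+.1)<.2)
        if m.sum()>10: print(c,zl,m.sum(),np.percentile(P[m][:,0],[0,2,10,50]).round(3),P[m][:,1].min(),P[m][:,1].max())
E
```

```text
top 0.1 2624 [0.66  0.717 0.723 1.048] -0.2999467023707364 0.09986302743362377
top 0.2 4800 [0.725 0.729 0.734 1.029] -0.2998622624673648 0.0998479356268209
top 0.3 5021 [0.733 0.737 0.741 0.765] -0.29996306818839874 0.09998677255728516
side 0.1 3384 [0.716 0.723 0.727 0.735] -0.29998026753525975 0.09860392328971157
side 0.2 3771 [0.725 0.731 0.735 0.745] -0.2998823240413895 0.09956607091988556
side 0.3 4596 [0.731 0.739 0.743 1.049] -0.2999959989349501 0.09958973677912963
side 0.4 2905 [1.045 1.048 1.05  1.053] -0.29997272431497957 0.0997878184860379
side 0.5 3213 [1.044 1.048 1.05  1.053] -0.2999471339309716 0.09991694921451288
```

jog_arm(
  steps=[
    [[0.015,-0.001,0.007],[0,-5,0],0.005],
    [[0.03,-0.0015,0.0135],[0,-10,0],0.005],
    [[0.046,-0.002,0.019],[0,-15,0],0.005],
    [[0.062,-0.003,0.0235],[0,-20,0],0.005],
    [[0.076,-0.004,0.027],[0,-25,0],0.005],
    [[0.089,-0.0045,0.029],[0,-25,0],0.005],
    [[0.089,-0.0045,0.029],[0,-25,0],0.005],
  ],
)

```text
time_s: 7.1
ee_pos: [0.6476, -0.1083, 0.2542]
orientation: [2.034, 1.932, 0.452]
force: [0.4, 2.6, 5.5]
gripper_width: 0.102
gripper_force: 8.0
```

jog_arm(
  steps=[
    [[0,0,0],[0,0,0],0.05],
    [[0,0,0],[0,0,0],0.05],
    [[-0.013,0,0.028],[0,0,0],0.05],
    [[-0.03,0,0.06],[0,0,0],0.05],
    [[-0.06,0,0.08],[0,0,0],0.06],
    [[-0.11,0,0.09],[0,10,0],0.093],
    [[-0.16,0,0.09],[0,20,0],0.093],
    [[-0.2,0,0.09],[0,25,0],0.093],
  ],
)

```text
time_s: 8.1
ee_pos: [0.4447, -0.1088, 0.3436]
orientation: [-2.277, -2.161, 0.006]
force: [-0.4, 0.5, -0.1]
gripper_width: 0.915
gripper_force: 0.0
```

```bash
python3 - <<'E'
from h import *
F={c:ctrl.grab_frame(c) for c in("top","side")}
t=F["top"][0][:,:,::-1];s=F["side"][0][:,:,::-1]
z=lambda i,x,y,w,h,f:cv2.resize(i[y:y+h,x:x+w],None,fx=f,fy=f,interpolation=cv2.INTER_CUBIC)
A=z(t,405,205,50,37,8);B=z(s,330,255,50,37,8)
C=z(t,280,100,120,90,400/120);D=z(s,280,130,120,90,400/120)
cv2.imwrite("pics/c1.png",np.vstack([np.hstack([A,B]),np.hstack([C,D])]))
for c,(im,d) in F.items():
    g=im.astype(int); 
    vv,uu=np.nonzero(np.ones((400,640)))
    P=at_depth(c,np.c_[uu,vv],d.ravel());I=g.reshape(-1,3)
    Z=at_z(c,np.c_[uu,vv],.014)
    m=(np.hypot(Z[:,0]-.455,Z[:,1]+.39)<.05)&(I.max(1)<110)&(I[:,2]-I[:,0]<25)&(P[:,2]>-.05)
    if c=="top" :
        Q=Z[m][:,:2]*1000;print("ring dark",m.sum(),cv2.minEnclosingCircle(Q.astype(np.float32)),np.median(Q,0),Q.min(0),Q.max(0))
    m=(np.hypot(P[:,0]-.455,P[:,1]+.39)<.045)&(P[:,2]>.009)&(P[:,2]<.03)&(I.max(1)<110)&(d.ravel()>0)
    Q=P[m][:,:2]*1000;print(c,"3d",m.sum(),cv2.minEnclosingCircle(Q.astype(np.float32)),Q.min(0),Q.max(0))
    print(c,[(r["score"],r["uv"],at_z(c,[r["uv"]],0).round(4)) for r in ctrl.landmark_of("ring_center",c)],[(r["score"],at_z(c,[r["uv"]],0).round(4)) for r in ctrl.landmark_of("ring",c)])
E
```

```text
ring dark 111 ((454.4788513183594, -384.95404052734375), 31.930994033813477) [ 455.27895285 -385.18434695] [ 424.29025825 -415.41674791] [ 484.80154872 -354.60609306]
top 3d 60 ((453.65386962890625, -386.53802490234375), 31.30206871032715) [ 424.40370012 -416.16003851] [ 484.63769019 -355.43959692]
top [(0.56, [446.6, 230.3], array([[ 0.4142, -0.4783,  0.    ]])), (0.55, [420.6, 220.1], array([[ 0.4532, -0.3889,  0.    ]]))] [(0.65, array([[ 0.4609, -0.3961,  0.    ]])), (0.62, array([[ 0.415 , -0.4752,  0.    ]]))]
side 3d 81 ((455.32061767578125, -392.0071716308594), 30.47113800048828) [ 424.84967342 -421.77460243] [ 484.91693678 -362.30721221]
side [(0.8, [352.7, 274.3], array([[ 0.4572, -0.3916,  0.    ]])), (0.77, [362.8, 302.1], array([[ 0.4138, -0.4955,  0.    ]]))] [(0.6, array([[ 0.4191, -0.4759,  0.    ]])), (0.51, array([[ 0.449 , -0.3977,  0.    ]]))]
```

View pics/c1.png

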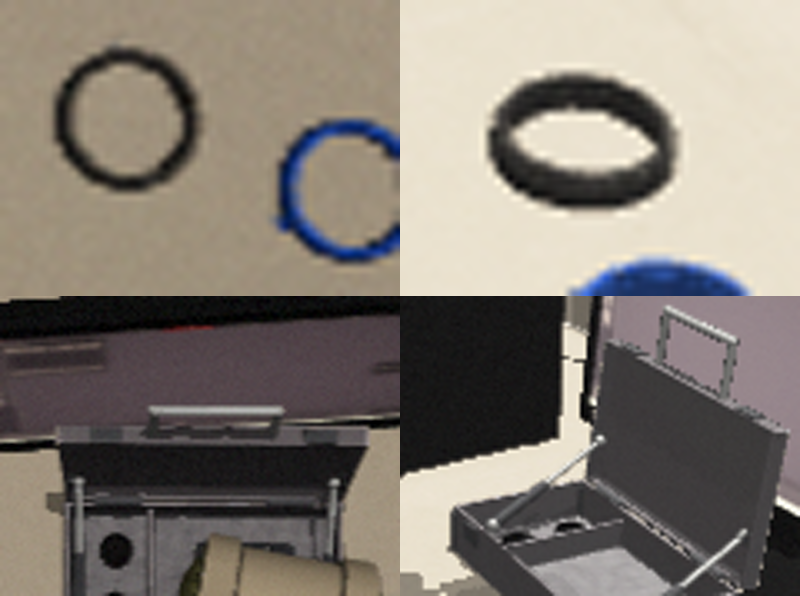

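The lid stands open on its struts. The ring (crop 127,118) is free, with its screw towards +x.

jog_arm(
  steps=[
    [[0.002,-0.04,0],[0,0,-10.5],0.093],
    [[0.004,-0.08,-0.02],[0,0,-21],0.093],
    [[0.006,-0.12,-0.05],[0,0,-31.5],0.093],
    [[0.008,-0.16,-0.1],[0,0,-42],0.093],
    [[0.01,-0.2,-0.14],[0,0,-52.5],0.093],
    [[0.01,-0.24,-0.18],[0,0,-63],0.093],
    [[0.01,-0.279,-0.22],[0,0,-73.5],0.093],
    [[0.01,-0.279,-0.25],[0,0,-84],0.093],
  ],
)

```text
time_s: 9.4
ee_pos: [0.4549, -0.3916, 0.091]
orientation: [3.138, 0.068, -0.002]
force: [-0.0, 1.1, 0.7]
gripper_width: 1.002
gripper_force: 0.0
```

jog_arm(
  steps=[
    [[0,0.003,-0.05],[0,0,-2.5],0.093],
    [[0,0.003,-0.08],[0,0,-2.5],0.093],
    [[0,0.003,-0.088],[0,0,-2.5],0.093],
    [[0,0.003,-0.088],[0,0,-2.5],0.075],
    [[0,0.003,-0.088],[0,0,-2.5],0.06],
    [[0,0.003,-0.088],[0,0,-2.5],0.055],
    [[0,0.003,-0.088],[0,0,-2.5],0.055],
    [[0,0.003,-0.088],[0,0,-2.5],0.055],
  ],
  grip_force=12,
)

```text
time_s: 10.4
ee_pos: [0.4564, -0.3849, 0.0059]
orientation: [3.141, 0.015, 0.002]
force: [-0.4, 0.4, 6.3]
gripper_width: 0.653
gripper_force: 12.0
```

jog_arm(
  steps=[
    [[0,0,0.04],[0,0,0],0.055],
    [[0,0.03,0.09],[0,0,0],0.055],
    [[0,0.08,0.13],[0,0,0],0.055],
    [[0,0.135,0.14],[0,0,0],0.055],
    [[0,0.19,0.14],[0,0,0],0.055],
    [[0.025,0.235,0.14],[0,0,-1],0.055],
    [[0.07,0.252,0.14],[0,0,-2],0.055],
    [[0.124,0.252,0.14],[0,0,-3],0.055],
  ],
)

```text
time_s: 11.4
ee_pos: [0.5807, -0.1299, 0.1453]
orientation: [-3.139, 0.065, 0.001]
force: [0.9, -1.1, -0.3]
gripper_width: 0.655
gripper_force: 12.0
```

```bash
python3 - <<'E'
from h import *
F={c:ctrl.grab_frame(c) for c in("top","side")}
z=lambda i,x,y,w,h,f:cv2.resize(i[y:y+h,x:x+w],None,fx=f,fy=f,interpolation=cv2.INTER_CUBIC)
cv2.imwrite("pics/c2.png",np.hstack([z(F["top"][0][:,:,::-1],280,110,120,120,400/120),z(F["side"][0][:,:,::-1],280,130,120,120,400/120)]))
for c,(im,d) in F.items():
    P=cloud(c,np.ones_like(d,bool),d)
    m=(P[:,2]>.048)&(P[:,2]<.062)&(P[:,0]>.46)&(P[:,0]<.66)&(abs(P[:,1]+.11)<.2)
    Q=P[m];print(c,"rim",m.sum(),np.percentile(Q[:,0],[0,2,98,100]).round(4),np.percentile(Q[:,1],[0,2,98,100]).round(4),cv2.minAreaRect((Q[:,:2]*1000).astype(np.float32)))
    m=(P[:,2]>.005)&(P[:,2]<.024)&(P[:,0]>.52)&(P[:,0]<.66)&(P[:,1]<-.06)&(P[:,1]>-.24)
    Q=P[m];print(c,"floor",m.sum(),np.percentile(Q,[2,50,98],axis=0).round(4))
print(ctrl.read_state()["ee_pos"])
E
```

```text
top rim 153 [0.4959 0.4972 0.5723 0.6596] [-0.2496 -0.2489 -0.0428  0.033 ] ((554.2093505859375, -100.9964599609375), (318.314697265625, 122.22315979003906), 72.82279968261719)
top floor 652 [[ 0.521  -0.2327  0.0082]
 [ 0.5452 -0.1684  0.0134]
 [ 0.5845 -0.0755  0.019 ]]
side rim 411 [0.496  0.4998 0.6593 0.6598] [-0.2596 -0.2576  0.0348  0.0388] ((581.5217895507812, -110.87342834472656), (296.0836181640625, 162.95291137695312), 88.41899108886719)
side floor 603 [[ 0.5491 -0.1897  0.0103]
 [ 0.6013 -0.1266  0.0131]
 [ 0.659  -0.0619  0.0205]]
[ 0.5851634  -0.13097092  0.14487611]
```

View pics/c2.png

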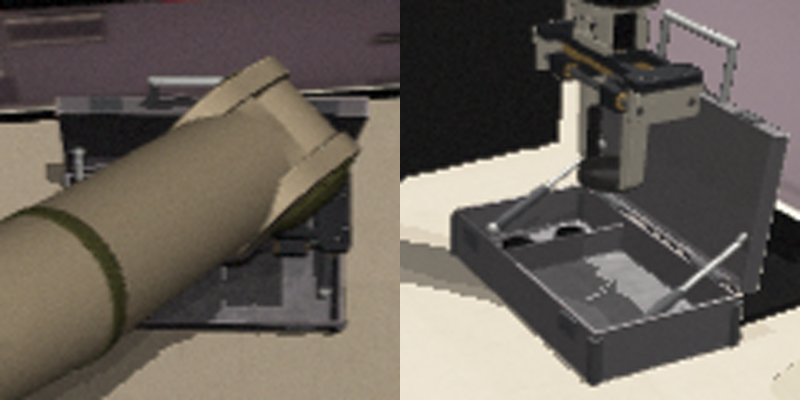

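jog_arm(
  steps=[
    [[-0.004,-0.003,-0.04],[0,0,0],0.055],
    [[-0.004,-0.003,-0.08],[0,0,0],0.055],
    [[-0.004,-0.003,-0.105],[0,0,0],0.055],
    [[-0.004,-0.003,-0.118],[0,0,0],0.055],
    [[-0.004,-0.003,-0.124],[0,0,0],0.055],
    [[-0.004,-0.003,-0.124],[0,0,0],0.055],
  ],
)

```text
time_s: 12.25
ee_pos: [0.576, -0.1358, 0.0215]
orientation: [3.141, -0.068, 0.001]
force: [0.5, 0.1, -0.5]
gripper_width: 0.652
gripper_force: 12.0
```

jog_arm(
  steps=[
    [[0,0,-0.002],[0,0,0],0.055],
    [[0,0,-0.002],[0,0,0],0.065],
    [[0,0,-0.002],[0,0,0],0.075],
    [[0,0,-0.002],[0,0,0],0.08],
    [[0,0,-0.002],[0,0,0],0.08],
    [[0,0,0.03],[0,0,0],0.08],
    [[0,0,0.08],[0,0,0],0.08],
    [[-0.03,0,0.13],[0,0,0],0.085],
  ],
)

```text
time_s: 13.25
ee_pos: [0.5469, -0.1357, 0.1522]
orientation: [3.14, -0.065, 0.001]
force: [0.8, -0.2, 1.1]
gripper_width: 0.904
gripper_force: 0.0
```

jog_arm(
  steps=[
    [[-0.05,0.02,0.03],[0,0,0],0.093],
    [[-0.1,0.05,0.05],[0,0,1],0.093],
    [[-0.11,0.1,0.05],[0,0,2],0.093],
    [[-0.115,0.15,0.05],[0,0,3],0.093],
    [[-0.115,0.2,0.05],[0,0,3],0.093],
  ],
)

```text
time_s: 13.88
ee_pos: [0.4302, 0.066, 0.2014]
orientation: [-3.14, -0.014, -0.0]
force: [2.2, 0.5, -0.2]
gripper_width: 1.001
gripper_force: 0.0
```

```bash
python3 - <<'E'
from h import *
s=ctrl.read_state();print(s["ee_pos"],s["q"].round(2))
F={c:ctrl.grab_frame(c) for c in("top","side")}
z=lambda i,x,y,w,h,f:cv2.resize(i[y:y+h,x:x+w],None,fx=f,fy=f,interpolation=cv2.INTER_CUBIC)
cv2.imwrite("pics/c3.png",np.hstack([z(F["top"][0][:,:,::-1],200,110,190,150,400/190),z(F["side"][0][:,:,::-1],210,130,190,150,400/190)]))
vv,uu=np.nonzero(np.ones((400,640)));uv=np.c_[uu,vv]
for c,(im,d) in F.items():
    I=im.reshape(-1,3).astype(int);P=at_depth(c,uv,d.ravel());g=d.ravel()>0
    m=g&(P[:,2]>.040)&(P[:,2]<.062)&(np.hypot(P[:,0]-.389,P[:,1]-.29)<.05)
    Q=P[m]*1000;print(c,"obj",m.sum(),cv2.minEnclosingCircle(Q[:,:2].astype(np.float32)),Q.min(0).round(1),Q.max(0).round(1))
    m=g&(P[:,2]>.018)&(P[:,2]<.04)&(np.hypot(P[:,0]-.576,P[:,1]+.134)<.05)&(I.max(1)<70)
    Q=P[m]*1000
    if m.sum()>5:print(c,"ring3d",m.sum(),cv2.minEnclosingCircle(Q[:,:2].astype(np.float32)),Q.min(0).round(1),Q.max(0).round(1))
    for n,h in(("objective",0),("ring_center",.014)):
        print(c,n,[(r["score"],at_z(c,[r["uv"]],h).round(4)) for r in ctrl.landmark_of(n,c)])
E
```

```text
[0.43024885 0.06596344 0.20142325] [-1.01  0.45  1.04  2.29 -0.62  0.71 -1.08]
top obj 81 ((389.2056579589844, 298.28619384765625), 23.672670364379883) [369.  280.   40.4] [409.7 317.6  54.2]
top ring3d 69 ((575.0397338867188, -135.5299530029297), 30.876296997070312) [ 544.3 -165.5   18.6] [ 605.9 -105.2   31.5]
top objective [(0.67, array([[0.3822, 0.2879, 0.    ]]))]
top ring_center [(0.66, array([[ 0.5784, -0.136 ,  0.014 ]])), (0.45, array([[ 0.4179, -0.4733,  0.014 ]]))]
side obj 60 ((384.8074645996094, 290.00537109375), 25.529722213745117) [365.2 266.6  40.3] [408.  313.9  49.7]
side ring3d 87 ((576.8873901367188, -140.2179718017578), 32.371986389160156) [ 544.7 -170.5   18.1] [ 605.4 -109.5   28.3]
side objective [(0.58, array([[0.4103, 0.1584, 0.    ]])), (0.44, array([[0.4032, 0.3097, 0.    ]]))]
side ring_center [(0.68, array([[ 0.5776, -0.1401,  0.014 ]])), (0.65, array([[ 0.3999, -0.4997,  0.014 ]]))]
```

View pics/c3.png

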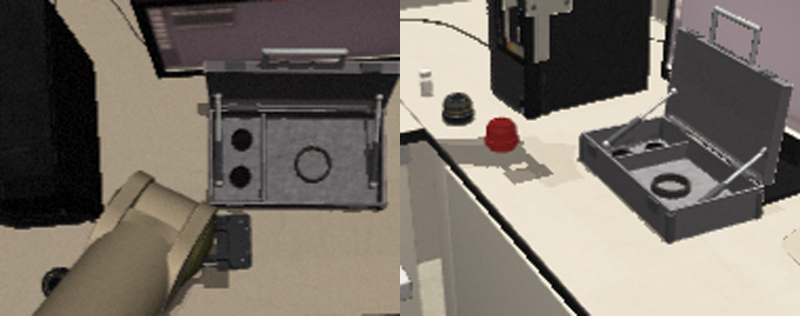

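The ring lies flat in the larger compartment (top crop 312,163). The caps and vial are undisturbed, and the objective is at side crop (458,108).

jog_arm(
  steps=[
    [[0,0,0],[0,0,10.5],0.093],
    [[0,0,0],[0,0,21],0.093],
    [[0,0,0],[0,0,31.5],0.093],
    [[0,0,0],[0,0,42],0.093],
    [[0,0,0],[0,0,52.5],0.093],
    [[0,0,0],[0,0,63],0.093],
    [[0,0,0],[0,0,73.5],0.093],
    [[0,0,0],[0,0,84],0.093],
  ],
)

```text
time_s: 15.18
ee_pos: [0.431, 0.0625, 0.2013]
orientation: [2.322, 2.115, 0.001]
force: [-0.1, -0.5, 0.3]
gripper_width: 1.002
gripper_force: 0.0
```

```bash
python3 -c "
from h import *
s=ctrl.read_state();print(s['time_s'],s['ee_pos'],s['q'].round(2))"
```

```text
15.175 [0.43099247 0.06247508 0.20131901] [-0.72  0.32  0.58  2.28 -0.3   0.61 -0.01]
```

jog_arm(
  steps=[
    [[0,0,0],[0,0,10],0.093],
    [[0,0,0],[0,0,20],0.093],
    [[0,0.01,0],[0,0,30],0.093],
    [[0,0.01,0],[0,0,40],0.093],
    [[0,0.02,0],[0,0,50],0.093],
    [[0,0.02,0],[0,0,60],0.093],
    [[-0.005,0.03,0],[0,0,70],0.093],
    [[-0.01,0.04,0],[0,0,80],0.093],
  ],
)

```text
time_s: 16.18
ee_pos: [0.4211, 0.1026, 0.2013]
orientation: [0.42, 3.113, -0.0]
force: [0.5, -0.0, 0.2]
gripper_width: 1.003
gripper_force: 0.0
```

jog_arm(
  steps=[
    [[-0.015,0.05,0],[0,0,0],0.093],
    [[-0.025,0.1,0],[0,0,0],0.093],
    [[-0.033,0.15,0],[0,0,0],0.093],
    [[-0.036,0.188,0],[0,0,0],0.093],
    [[-0.036,0.188,-0.05],[0,0,0],0.093],
    [[-0.036,0.188,-0.09],[0,0,0],0.093],
    [[-0.036,0.188,-0.09],[0,0,0],0.093],
  ],
)

```text
time_s: 17.05
ee_pos: [0.3846, 0.2899, 0.1093]
orientation: [-0.427, -3.11, 0.007]
force: [0.3, -0.4, 0.5]
gripper_width: 0.998
gripper_force: 0.0
```

```bash
python3 - <<'E'
from h import *
s=ctrl.read_state();print(s['time_s'],s['ee_pos'],s['orientation'],s['q'].round(2))
F={c:ctrl.grab_frame(c) for c in("top","side")}
z=lambda i,x,y,w,h,f:cv2.resize(i[y:y+h,x:x+w],None,fx=f,fy=f,interpolation=cv2.INTER_CUBIC)
cv2.imwrite("pics/c4.png",np.hstack([z(F["top"][0][:,:,::-1],180,190,100,80,4),z(F["side"][0][:,:,::-1],200,130,100,80,4)]))
E
```

```text
17.05 [0.38464761 0.28992892 0.10932023] [-0.42693491 -3.10965189  0.00659859] [-0.84  0.49  0.1   2.25 -0.12  0.41  0.66]
```

View pics/c4.png

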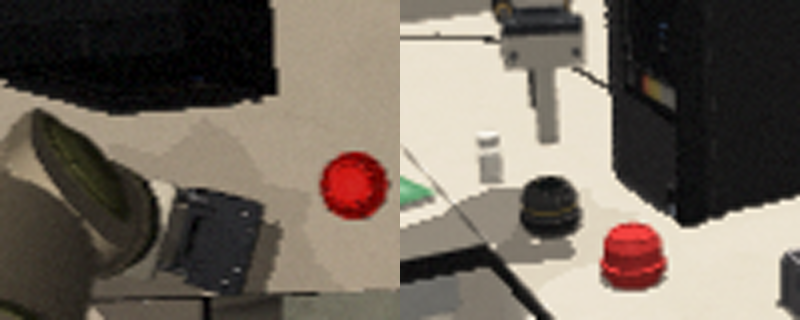

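The gripper hangs over the black objective (side crop 550,207), clear of the red one and the tower.

jog_arm(
  steps=[
    [[0.001,0.001,-0.04],[0,0,0],0.093],
    [[0.001,0.001,-0.075],[0,0,0],0.093],
    [[0.001,0.001,-0.095],[0,0,0],0.093],
    [[0.001,0.001,-0.095],[0,0,0],0.07],
    [[0.001,0.001,-0.095],[0,0,0],0.052],
    [[0.001,0.001,-0.095],[0,0,0],0.052],
    [[0.001,0.001,-0.095],[0,0,0],0.052],
    [[0.001,0.001,-0.095],[0,0,0],0.052],
  ],
  grip_force=20,
)

```text
time_s: 18.15
ee_pos: [0.3862, 0.2938, 0.017]
orientation: [0.423, 3.112, 0.002]
force: [-1.2, -0.3, 9.5]
gripper_width: 0.623
gripper_force: 20.0
```

jog_arm(
  steps=[
    [[0,0,0.03],[0,0,0],0.052],
    [[0,0,0.08],[0,0,0],0.052],
    [[0.005,-0.03,0.12],[0,0,0],0.052],
    [[0.012,-0.08,0.15],[0,0,0],0.052],
    [[0.022,-0.13,0.17],[0,0,0],0.052],
    [[0.035,-0.18,0.17],[0,0,0],0.052],
    [[0.045,-0.22,0.17],[0,0,-10],0.052],
    [[0.05,-0.25,0.17],[0,0,-20],0.052],
  ],
)

```text
time_s: 19.15
ee_pos: [0.4358, 0.0414, 0.1865]
orientation: [0.968, 2.988, 0.0]
force: [0.2, -0.7, -1.5]
gripper_width: 0.62
gripper_force: 20.0
```

jog_arm(
  steps=[
    [[0,-0.01,0],[0,0,-10.5],0.052],
    [[0,-0.02,0],[0,0,-21],0.052],
    [[0,-0.03,0],[0,0,-31.5],0.052],
    [[0,-0.04,0],[0,0,-42],0.052],
    [[0,-0.05,0],[0,0,-52.5],0.052],
    [[0,-0.06,0],[0,0,-63],0.052],
    [[0,-0.07,0],[0,0,-73.5],0.052],
    [[0,-0.08,0],[0,0,-84],0.052],
  ],
)

```text
time_s: 20.15
ee_pos: [0.4354, -0.0367, 0.1862]
orientation: [-2.718, -1.575, -0.0]
force: [0.1, -0.0, -3.7]
gripper_width: 0.619
gripper_force: 20.0
```

jog_arm(
  steps=[
    [[0,-0.015,0],[0,0,-10.5],0.052],
    [[0,-0.03,0],[0,0,-21],0.052],
    [[0,-0.045,0],[0,0,-31.5],0.052],
    [[0.005,-0.06,0],[0,0,-42],0.052],
    [[0.01,-0.075,0],[0,0,-52.5],0.052],
    [[0.015,-0.1,0],[0,0,-63],0.052],
    [[0.015,-0.1,0],[0,0,-63],0.052],
  ],
)

```text
time_s: 21.02
ee_pos: [0.4509, -0.1378, 0.1862]
orientation: [3.14, -0.072, 0.0]
force: [0.3, 0.7, -1.3]
gripper_width: 0.618
gripper_force: 20.0
```

```bash
python3 - <<'E'
from h import *
s=ctrl.read_state();e=s['ee_pos'];print(s['time_s'],e,s['orientation'],s['q'].round(2))
F={c:ctrl.grab_frame(c) for c in("top","side")}
z=lambda i,x,y,w,h,f:cv2.resize(i[y:y+h,x:x+w],None,fx=f,fy=f,interpolation=cv2.INTER_CUBIC)
cv2.imwrite("pics/c5.png",np.hstack([z(F["top"][0][:,:,::-1],290,130,100,100,4),z(F["side"][0][:,:,::-1],270,110,100,100,4)]))
im,d=F["side"];P=cloud("side",np.ones_like(d,bool),d)
for lo,hi in((-.02,0),(0,.012),(.012,.03)):
    m=(P[:,2]-e[2]>lo)&(P[:,2]-e[2]<hi)&(np.hypot(P[:,0]-e[0],P[:,1]-e[1])<.045);Q=P[m]-e
    if len(Q)>5: 
        r=np.linalg.lstsq(np.c_[2*Q[:,:2],np.ones(len(Q))],(Q[:,:2]**2).sum(1),rcond=None)[0];print(lo,len(Q),Q.min(0).round(4),Q.max(0).round(4),r[:2],np.sqrt(r[2]+r[0]**2+r[1]**2))
for r in ctrl.masks_of("objective","side")[:2]: 
    Q=cloud("side",r["pixels"],d)-e;print(r["score"],r["extent"],Q.min(0).round(3),Q.max(0).round(3))
c,dd=ray("side",[[320,200]]);print("cam",c)
E
```

```text
21.025 [ 0.45085958 -0.13783119  0.18617922] [ 3.13971860e+00 -7.20537808e-02  2.25407687e-05] [-0.49  0.51  0.98  2.24 -0.66  0.72 -0.66]
-0.02 74 [-0.0308 -0.0344 -0.0178] [ 0.02    0.0076 -0.    ] [-0.00331323 -0.0055254 ] 0.02189323314289346
0 74 [-0.0299 -0.0444  0.0002] [0.0081 0.0388 0.012 ] [ 0.01327545 -0.00267625] 0.03866735989213478
0.012 149 [-0.0262 -0.0448  0.0123] [0.0133 0.0427 0.0299] [ 0.00819221 -0.00466329] 0.03198375104670741
0.69 [330.4, 215.1, 15.5, 8.2] [ 0.094 -0.033 -0.174] [ 0.155  0.03  -0.158]
0.6 [253.5, 185.7, 10.5, 17.7] [-0.063  0.251 -0.18 ] [-0.011  0.309 -0.137]
cam [-0.09363281 -1.09974695  0.65943197]
```

View pics/c5.png

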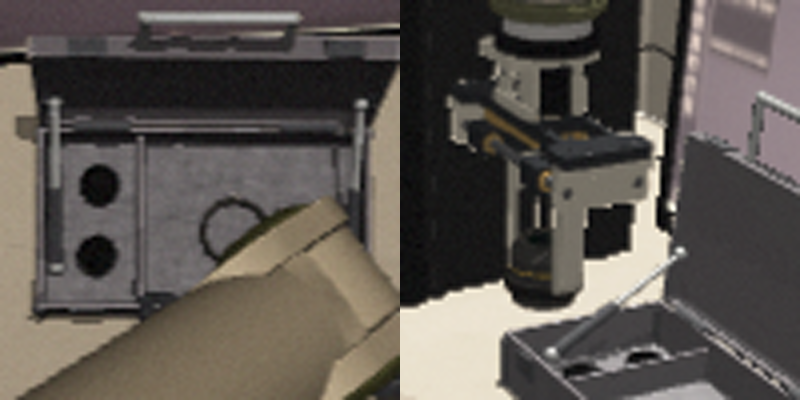

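```bash
python3 - <<'E'
from h import *
im=cv2.imread("pics/c5.png")[:,400:].astype(int).max(2)
e=np.array([.45086,-.13783,.18618])
for y in range(272,304,4):
    row=im[y];x=np.nonzero(row[90:185]<100)[0]+90
    u=(np.array([x.min(),x.max(),(x.min()+x.max())/2])+.5)/4+270-.5;v=(y+.5)/4+110-.5
    c,d=ray("side",np.c_[u,[v]*3]);Q=c+d*((e[1]-c[1])/d[:,1])[:,None]-e
    print(y,x.min(),x.max(),(Q[:,[0,2]]*1000).round(1).tolist())
m=ctrl.camera_model("side")
uv=cv2.projectPoints(np.array([e,e-[0,.0375,0]]),cv2.Rodrigues(np.array(m["R"]))[0],np.array(m["t"]),np.array(m["intrinsics"]),np.array(m["distortion"]))[0].reshape(-1,2)
print((uv-[270,110])*4)
E
```

```text
272 90 154 [[-44.4, 11.3], [9.3, 0.6], [-17.9, 6.0]]
276 90 154 [[-44.4, 8.1], [9.4, -2.6], [-17.9, 2.8]]
280 90 154 [[-44.4, 4.9], [9.4, -5.9], [-17.8, -0.4]]
284 105 154 [[-32.0, -0.7], [9.5, -9.2], [-11.5, -4.9]]
288 107 179 [[-30.4, -4.3], [31.3, -16.9], [0.0, -10.5]]
292 111 176 [[-27.0, -8.2], [28.8, -19.7], [0.5, -13.8]]
296 112 174 [[-26.2, -11.6], [27.1, -22.6], [0.1, -17.0]]
300 114 172 [[-24.5, -15.2], [25.4, -25.6], [0.2, -20.3]]
[[141.58847282 273.56118279]
 [166.86128316 291.6093272 ]]
```

The objective hangs level and centred between the fingers (side crop 541,290). Moving over the ring.

jog_arm(
  steps=[
    [[0.04,0.0015,0],[0,0,0],0.052],
    [[0.085,0.0015,0],[0,0,0],0.052],
    [[0.115,0.0015,-0.02],[0,0,0],0.052],
    [[0.125,0.0015,-0.055],[0,0,0],0.052],
    [[0.125,0.0015,-0.09],[0,0,0],0.052],
    [[0.125,0.0015,-0.115],[0,0,0],0.052],
    [[0.125,0.0015,-0.128],[0,0,0],0.052],
    [[0.125,0.0015,-0.128],[0,0,0],0.052],
  ],
)

```text
time_s: 22.18
ee_pos: [0.5755, -0.1346, 0.0578]
orientation: [-3.14, 0.066, 0.002]
force: [0.7, -0.0, -1.2]
gripper_width: 0.615
gripper_force: 20.0
```

jog_arm(
  steps=[
    [[0,-0.001,-0.004],[0,0,0],0.052],
    [[0,-0.001,-0.007],[0,0,0],0.052],
    [[0,-0.001,-0.009],[0,0,0],0.052],
    [[0,-0.001,-0.0105],[0,0,0],0.052],
    [[0,-0.001,-0.0115],[0,0,0],0.052],
    [[0,-0.001,-0.0115],[0,0,0],0.052],
  ],
)

```text
time_s: 22.92
ee_pos: [0.5758, -0.1362, 0.0466]
orientation: [3.141, -0.068, -0.0]
force: [0.6, -0.2, -1.4]
gripper_width: 0.621
gripper_force: 20.0
```

jog_arm(
  steps=[
    [[0,0,-0.001],[0,0,0],0.052],
    [[0,0,-0.0015],[0,0,0],0.052],
    [[0,0,-0.002],[0,0,0],0.052],
    [[0,0,-0.002],[0,0,0],0.052],
  ],
)

```text
time_s: 23.42
ee_pos: [0.5758, -0.1361, 0.0447]
orientation: [-3.141, 0.068, 0.0]
force: [1.0, 0.5, -0.6]
gripper_width: 0.618
gripper_force: 20.0
```

jog_arm(
  steps=[
    [[0,0,-0.0005],[0,0,0],0.052],
    [[0,0,-0.001],[0,0,0],0.052],
    [[0,0,-0.001],[0,0,0],0.052],
  ],
)

```text
time_s: 23.8
ee_pos: [0.5759, -0.1362, 0.0444]
orientation: [-3.14, 0.068, -0.001]
force: [-2.0, 1.7, 11.0]
gripper_width: 0.62
gripper_force: 20.0
```

jog_arm(
  steps=[
    [[0,0,0.0003],[0,0,0],0.052],
    [[0,0,0.0003],[0,0,0],0.06],
    [[0,0,0.0003],[0,0,0],0.07],
    [[0,0,0.0003],[0,0,0],0.08],
    [[0,0,0.0003],[0,0,0],0.08],
    [[0,0,0.03],[0,0,0],0.08],
    [[0,0,0.08],[0,0,0],0.08],
    [[-0.04,0,0.12],[0,0,0],0.08],
  ],
)

```text
time_s: 24.8
ee_pos: [0.5377, -0.1365, 0.165]
orientation: [3.139, -0.065, 0.003]
force: [-0.5, -0.2, 0.9]
gripper_width: 0.862
gripper_force: 0.0
```

jog_arm(
  steps=[
    [[-0.05,0.01,0.02],[0,0,0],0.08],
    [[-0.09,0.04,0.03],[0,0,0],0.08],
    [[-0.1,0.09,0.03],[0,0,0],0.08],
    [[-0.105,0.14,0.03],[0,0,0],0.08],
    [[-0.105,0.19,0.03],[0,0,0],0.08],
    [[-0.105,0.19,0.03],[0,0,0],0.08],
  ],
)

```text
time_s: 25.55
ee_pos: [0.4305, 0.0574, 0.1932]
orientation: [-3.141, 0.057, 0.001]
force: [0.9, 0.0, 0.6]
gripper_width: 0.863
gripper_force: 0.0
```

```bash
python3 - <<'E'
from h import *
s=ctrl.read_state();print(s['time_s'],s['ee_pos'])
F={c:ctrl.grab_frame(c) for c in("top","side")}
z=lambda i,x,y,w,h,f:cv2.resize(i[y:y+h,x:x+w],None,fx=f,fy=f,interpolation=cv2.INTER_CUBIC)
cv2.imwrite("pics/c6.png",np.hstack([z(F["top"][0][:,:,::-1],290,130,100,100,4),z(F["side"][0][:,:,::-1],285,130,100,100,4)]))
for c,(im,d) in F.items():
    P=cloud(c,np.ones_like(d,bool),d)
    for lo,hi in((.018,.035),(.045,.07),(.07,.085)):
        m=(P[:,2]>lo)&(P[:,2]<hi)&(np.hypot(P[:,0]-.576,P[:,1]+.136)<.045);Q=P[m]*1000
        if len(Q)>3: print(c,lo,len(Q),Q.min(0).round(1),Q.max(0).round(1),Q.mean(0).round(1))
E
```

```text
25.55 [0.43052411 0.05744207 0.1932266 ]
top 0.018 41 [ 538.9 -175.9   18. ] [614.4 -98.1  28.8] [ 569.6 -132.9   21.7]
top 0.045 85 [ 544.9 -163.    45.1] [ 602.5 -107.1   69.9] [ 565.9 -131.8   60.7]
top 0.07 135 [ 551.8 -158.2   70.1] [ 597.4 -112.7   81.9] [ 574.  -136.5   74.7]
side 0.018 92 [ 547.3 -170.4   18.5] [ 603.5 -116.    33.1] [ 566.  -154.    25.2]
side 0.045 139 [ 545.2 -169.6   45. ] [ 604.4 -122.9   69.9] [ 565.2 -154.3   57.3]
side 0.07 79 [ 554.6 -161.    70. ] [ 596.5 -118.    77.6] [ 574.4 -140.7   73.5]
```

View pics/c6.png

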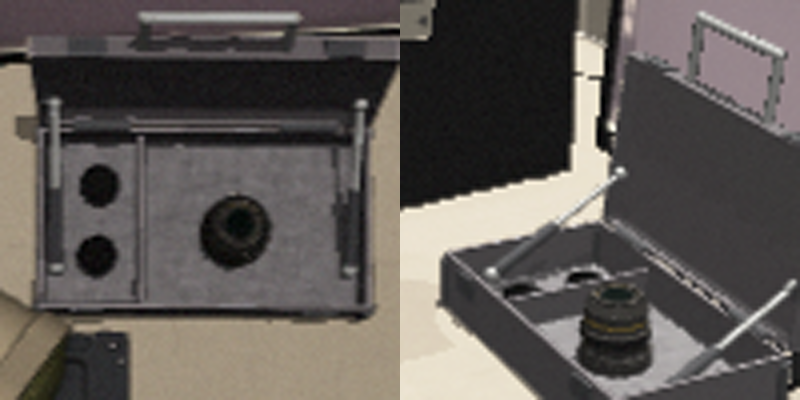

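The objective stands upright on the ring at top crop (235,231). Its top centre is at about (574.6, -135.5) mm, against (575, -135.5) mm for the ring seen by the same camera. The lid is open and the arm is clear.

```bash
python3 -c "
from workcell import ctrl
print(ctrl.finish_job())"
```

```text
the job is handed in; nothing more can be done
None
```

I handed the job in at about 26 s: in the last pictures the lid stands open on its struts, the ring lies flat in the larger compartment, and the objective stands upright on it, centred to about 1 mm. The robot is clear and nothing else appeared moved; the hand-in returned no verdict.

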